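# Open the medicine and hold the dosing cup ready

### The arm

A 6-joint arm with a two-finger parallel gripper is mounted at the origin on the work surface. World frame = base frame: x ahead of the robot, y to its left, z up, the work surface at z = 0. Lengths are in mm, angles in degrees, forces in N, time in s.
With the tool pointing down it reaches from about 350 to 775 mm from the base axis. Payload 7.3 kg.
Tool frame: the origin (TCP) lies midway between the tips of the shut fingers; the grasp point (between the pads) lies 19 mm behind it (tcp_to_grasp is the distance from the TCP to the grasp point, in mm); z points along the fingers, y is the direction in which the jaws open and shut (so a half turn about z gives the same grasp; the last joint's range is limited). The gripper opens to 92 mm and grips with 3 to 60 N. Pads are 19 mm wide; open, the fingers measure 130 mm over their backs; the gripper's body (75 mm by 190 mm) begins 47 mm behind the grasp point.
Start: joints at [60.562, 19.595, 87.324, -0, 73.075, -8.365], TCP at [188.758, 489.914, 226.741] pointing down, gripper open.
Joint ranges: [-145.02, 145.02], [-44.19, 115.74], [2.07, 154.8], [-57.11, 237.11], [16.16, 152.29], [-177.93, 177.93]. Speed limits (degrees/s): [147.25, 147.25, 180, 180, 180, 180].

### API

Orientations are given as a 3x3 rotation matrix whose columns are the frame's x, y, z axes.
In Python, from cell import * gives the robot as it stands. The module is installed in compiled form; this text tells all that it offers. Calls block until the motion is done:
- reach(position, orientation): joint-space move of the TCP to a pose.
- move_straight(position, orientation=None, velocity=150, until_force=None): straight line of the TCP; orientation=None keeps the orientation; velocity is the mean speed in mm/s. With until_force (N) it stops when the force on the tool has changed by that much, and returns True; else False.
- set_joints(angles): joint-space move.
- gripper_open() and grasp(grip_force=None): open the fingers fully, or close them until they stop; grip_force is the grip in N (None keeps the last).
- wait(seconds).
- inverse_kinematics(position, orientation): joint angles nearest the present ones, or None.
- get_image(name): name is "side" or "top"; returns (picture, depth): 480x640x3 uint8, red, green, blue; 480x640 float32, mm along the optical axis (not along the pixel's ray), 0 where there is no reading.
- camera_model(name): a dict with "mtx" (3x3 intrinsics, pixels), "dist" ([k1, k2, p1, p2, k3] as OpenCV has them; the pictures are not rectified), "camera_from_world" (4x4, takes a point from world to camera coordinates). Camera axes: x right, y up, looking along -z (the intrinsics and any distortion apply to the point x, -y, -z); pixel columns grow to the right and rows downward; lengths in mm; the calibration is good to about 2 mm. A picture is of the moment at which its call begins. camera_model takes no time and is no camera call.
A pose or a line that the arm cannot do raises MotionError and nothing moves.
- hand_in(): hands the job in, once; it reports no verdict.
Trained networks look in the newest picture that a camera, given by its name, has taken for a name from the list of things; names that differ only in an ending like _2 or _b are one class to them, and where a whole thing is asked for, a point or a joint stands for the part that bears it (a point fixed in the world has none). Each returns a list of dicts, best first, with "confidence" (0 to 1); they miss things now and then, are a little off and sometimes report something else, mostly with a low value. They report only what shows in the picture. A call takes as long as a camera call. They do not tell look-alikes from the thing itself.
- regions_of(camera, thing): "mask" (480x640 bool, what is visible of it) and "extent" ([left, top, right, bottom] in pixels, round what is visible of it).
- pinpoint(camera, thing): "centre" ([column, row] in pixels: a listed point, or the origin of a listed thing).
Readings, each from a call of its own:
- read_time(): time.
- read_qpos(): joint angles.
- read_joint_vel(): joint speeds.
- read_effort(): joint torques, N m.
- read_position(): TCP position.
- read_eef_rot(): TCP orientation.
- read_contact_force(): force on the tool from outside, world axes, zero at the start.
- read_torque(): the same for the moment, N m.
- read_gripper_width(): opening from 0.0 (shut) to 1.0 (fully open).
Only numpy, scipy, OpenCV 4.12 (cv2) and the standard library are available. Lean on these libraries where they do the work, as an engineer would, in place of code of your own. Each camera call takes 0.05 s, during which the arm holds its last target. There are 200 camera calls.

### The job

Get the next dose ready at the treatment table: first lift the loose white cap off the amber medicine bottle and set it, top side up, in the round pocket of the grey cap stand, leaving the bottle standing where it is. Then pick up the blue dosing cup that lies on its side, find out which end has the blind hole, turn it hole-up and hold it level there in the gripper, at least 15 cm clear of the table top; finish while still holding it, and do not put it down. Leave the bowl, nail-varnish bottle and toothbrush alone.

Things in the scene. Friction and masses are not known exactly. Their poses are not given: they have to be found in the camera images.
- bottle: Amber glass medicine bottle, loose, standing upright: 48 mm diameter, 62 mm to the shoulder, 25 mm diameter neck, 88 mm high without cap, 300 g. Origin at the centre of its underside, z up.
- cap: White plastic bottle cap, 36 mm diameter, 24 mm high, open below (29 mm bore, 16 mm deep); it sits loosely on the bottle's neck (not screwed), top side up, its top 96 mm above the table; it lifts straight off after 16 mm. Origin at the centre of its lower rim, z along its axis towards its closed top. 20 g.
- stand: Grey cap stand fixed to the table: 80 x 80 x 16 mm plate with one round pocket in the middle of its top, 42 mm diameter, 8 mm deep. Origin at the centre of its underside (pocket floor 8 mm above it), z up, x and y along its sides.
- cup: Blue rigid dosing cup: a square block 46 x 46 x 60 mm, 100 to 200 g, lying on a long side. One end is solid, the other has a blind round hole 32 mm wide, 42 mm deep; outside both ends are alike. Origin at the block's centre, 23 mm above the table as it lies; x runs along its length and points out of the hole, which starts towards the robot or to either side.
- cup_mouth (a point): Centre of the dosing cup's hole mouth, in its +x end face, 30 mm from the block's centre; axes as the cup's.
- bowl: Bystander: blue ceramic bowl, 140 mm diameter, 55 mm high; origin at the centre of its underside.
- varnish: Bystander: small magenta nail-varnish bottle with tall black cap, 32 mm diameter, 70 mm high; origin at the centre of its underside.
- brush: Bystander: green toothbrush lying flat with its white bristles up, 170 mm long along its own x axis, 19 mm high at the bristles; origin under its middle.
There are look-alikes about, which are no part of the job. Several things look just like the cup: the one meant starts farthest from the robot's base. Several things have the shape of the bottle; the one meant has the colours described above.

How it is judged:
By the outcome, as a careful person would: the job done as asked, in the order asked, and still so for the second after the job is handed in, while the arm keeps its last pose, push and grip.
It also fails if it takes over 64 s, if anything falls off the work surface, if the arm or the gripper's body presses on something with over 40 N, if the wrist force passes 120 N, or if a joint passes its speed limit or range.

## Working session

There is one attempt and no reset: what is moved stays moved. The work goes in short steps, each a Python script; the robot and the scene stay as the last script left them, time stands still between calls to the robot, and variables do not carry over. Pictures are saved under pics/ and viewed, about 8 in all and at most 12, crops included, and the job is handed in when it is done.

```bash
mkdir -p pics; cat > h.py <<'E'
from cell import *
import numpy as np, cv2
def cam(n):
    m=camera_model(n); return np.array(m["mtx"],float),np.array(m["dist"],float),np.array(m["camera_from_world"],float)
def ray(n,uv):
    K,d,T=cam(n); p=cv2.undistortPoints(np.array(uv,float).reshape(-1,1,2),K,d)[:,0]
    D=np.c_[p[:,0],-p[:,1],-np.ones(len(p))]; R=T[:3,:3]
    return -R.T@T[:3,3], D@R
def at_z(n,uv,z):
    o,D=ray(n,uv); return o+D*((z-o[2])/D[:,2])[:,None]
def cloud(n,depth,mask):
    v,u=np.nonzero(mask&(depth>0)); o,D=ray(n,np.c_[u,v]); return o+D*depth[v,u][:,None]
def proj(n,P):
    K,d,T=cam(n); P=np.atleast_2d(P); c=P@T[:3,:3].T+T[:3,3]; c=c*[1,-1,-1]
    return cv2.projectPoints(c,np.zeros(3),np.zeros(3),K,d)[0][:,0]
def save(name,img): cv2.imwrite('pics/'+name,cv2.cvtColor(img,cv2.COLOR_RGB2BGR))
E
python3 - <<'E'
from h import *
for n in("top","side"):
    im,d=get_image(n); save(n+"0.png",im); np.savez("%s0"%n,im=im,d=d)
    print(n,"campos",ray(n,[[320,240]])[0].round())
    for t in("bottle","cap","stand","cup","cup_mouth","bowl","varnish","brush"):
        if t=="cup_mouth":
            for r in pinpoint(n,t): print(t,np.round(r["centre"]),round(r["confidence"],2))
            continue
        for r in regions_of(n,t):
            if r["mask"].sum()<5: continue
            c=cloud(n,d,r["mask"])
            if len(c)==0: print(t,"nodepth",r["extent"]);continue
            print(t,round(r["confidence"],2),r["extent"],"lo",np.percentile(c,3,axis=0).round(),"hi",np.percentile(c,97,axis=0).round())
E
```

```text
top campos [539. -13. 968.]
bottle 0.82 [186.8, 254.8, 210.0, 274.9] lo [534. 220.  -0.] hi [577. 245.  68.]
bottle 0.8 [225.1, 247.5, 249.0, 271.8] lo [540. 133.  17.] hi [581. 175.  89.]
cap 0.83 [175.7, 254.1, 198.3, 269.7] lo [538. 229.  82.] hi [569. 260.  98.]
stand 0.83 [268.8, 268.7, 320.4, 316.9] lo [456.  -7.   6.] hi [537.  75.  18.]
cup 0.82 [430.9, 318.9, 470.1, 350.0] lo [ 386. -326.    1.] hi [ 439. -264.   49.]
cup 0.67 [381.0, 301.1, 410.8, 340.3] lo [ 410. -211.    2.] hi [ 469. -157.   49.]
cup 0.55 [413.4, 254.3, 446.7, 289.6] lo [ 512. -283.    9.] hi [ 573. -227.   49.]
cup_mouth [404. 310.] 0.95
cup_mouth [432. 328.] 0.94
cup_mouth [422. 283.] 0.88
bowl 0.78 [236.2, 142.8, 298.7, 210.7] lo [681.  31.   2.] hi [802. 152.  55.]
varnish 0.57 [199.1, 191.1, 214.0, 204.7] lo [682. 210.  10.] hi [707. 237.  71.]
brush 0.66 [377.5, 141.0, 393.1, 215.0] lo [ 673. -180.   -1.] hi [ 832. -145.   19.]
side campos [536. 742. 725.]
bottle 0.94 [323.0, 306.7, 349.4, 348.9] lo [538. 147.  20.] hi [582. 180.  90.]
bottle 0.67 [319.7, 357.4, 350.0, 400.1] lo [532. 242.   1.] hi [576. 269.  68.]
cap 0.75 [322.6, 340.5, 343.3, 368.5] lo [538. 229.  71.] hi [571. 261.  98.]
stand 0.84 [344.1, 273.7, 399.1, 318.0] lo [452.  -8.   4.] hi [540.  81.  19.]
stand 0.69 [204.7, 266.2, 280.5, 323.9] lo [681.  27.   5.] hi [802. 154.  56.]
cup 0.84 [341.8, 185.6, 374.0, 221.2] lo [ 507. -283.    3.] hi [ 576. -225.   49.]
cup 0.82 [384.6, 208.7, 419.9, 242.7] lo [ 401. -213.    1.] hi [ 469. -155.   48.]
cup_mouth [393. 219.] 0.96
cup_mouth [408. 204.] 0.88
cup_mouth [366. 206.] 0.66
cup_mouth [356. 202.] 0.57
bowl 0.75 [206.1, 266.2, 278.1, 323.4] lo [681.  28.   4.] hi [802. 154.  56.]
varnish 0.59 [243.1, 341.6, 262.4, 374.3] lo [683. 220.   4.] hi [711. 241.  71.]
brush 0.73 [228.1, 215.4, 297.4, 228.1] lo [ 677. -182.    1.] hi [ 829. -146.   20.]
```

View pics/top0.png

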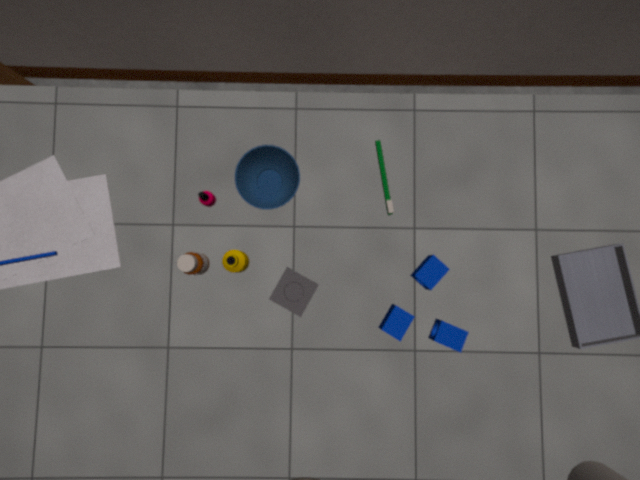

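View pics/side0.png

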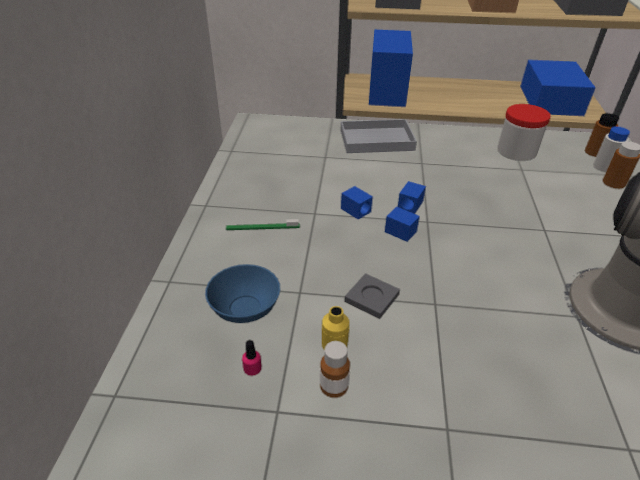

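Top: amber bottle with white cap at (190,263), yellow look-alike at (235,261), stand at (294,292). There are three blue blocks: (430,272), about 600 mm from the base, (397,322), about 477 mm, and (449,335), about 507 mm. The one at (430,272), or (356,203) in the side view, is farthest, so it is the cup meant. I'll confirm it in a crop and fit the poses.

```bash
python3 - <<'E'
from h import *
A={n:np.load(n+"0.npz") for n in("top","side")}
def crop(n,u,v,r=45): return cv2.resize(A[n]["im"][v-r:v+r,u-r:u+r],(400,400),interpolation=cv2.INTER_CUBIC)
save("c1.png",np.hstack([crop("top",430,290),crop("side",375,210)]))
for n,ext in(("top",[425,235,465,295]),("side",[335,180,380,225])):
    im,d=A[n]["im"].astype(int),A[n]["d"]
    m=np.zeros(d.shape,bool); m[ext[1]:ext[3],ext[0]-15:ext[2]]=1
    m&=(im[...,2]>im[...,0]+60)
    c=cloud(n,d,m); c=c[(abs(c[:,0]-543)<50)&(abs(c[:,1]+255)<50)]; t=c[(c[:,2]>42)&(c[:,2]<50)]
    (ctr,sz,ang)=cv2.minAreaRect(t[:,:2].astype(np.float32)); print(n,"cup top",ctr,sz,ang,len(t),np.median(t[:,2]))
    m=np.zeros(d.shape,bool)
    e=[170,245,205,280] if n=="top" else [318,338,350,370]
    m[e[1]:e[3],e[0]:e[2]]=1
    c=cloud(n,d,m); t=c[(c[:,2]>90)]; print(n,"cap",cv2.minEnclosingCircle(t[:,:2].astype(np.float32)),t.mean(0),len(t))
    e=[262,262,328,325] if n=="top" else [338,268,405,322]
    m[:]=0; m[e[1]:e[3],e[0]:e[2]]=1
    c=cloud(n,d,m); t=c[(c[:,2]>11)&(c[:,2]<22)&(abs(c[:,0]-497)<60)&(abs(c[:,1]-35)<60)]; print(n,"stand",cv2.minAreaRect(t[:,:2].astype(np.float32)),t.mean(0))
print("mouth top",at_z("top",[[422,283]],23),"side",at_z("side",[[366,206]],23),at_z("side",[[356,202]],23))
for n in ("top","side"):
    get_image(n)
    for t in("cap","stand","cup"):
        for r in pinpoint(n,t): print(n,t,round(r["confidence"],2),at_z(n,[r["centre"]],dict(cap=72,stand=0,cup=23)[t]).round(1))
E
```

```text
top cup top (543.4819946289062, -258.51336669921875) (46.114925384521484, 60.16426086425781) 48.991756439208984 612 45.627869777666206
top cap ((554.0818481445312, 245.31546020507812), 18.01020622253418) [554.31287389 244.74220633  95.06851016] 259
top stand ((496.5203552246094, 32.96299743652344), (79.89315032958984, 80.07569885253906), 61.75625991821289) [496.37860119  32.98670727  15.56770512]
side cup top (542.680419921875, -259.6751708984375) (49.86741256713867, 63.115787506103516) 48.567222595214844 305 46.482176462490656
side cap ((553.9903564453125, 244.14183044433594), 18.292387008666992) [553.92146592 245.81359245  96.06326059] 372
side stand ((496.08514404296875, 32.39445495605469), (83.91130828857422, 81.91316223144531), 60.70616912841797) [495.79516926  35.22200967  16.20889186]
mouth top [[ 519.97174654 -243.85555783   23.        ]] side [[ 518.51098351 -248.29667963   23.        ]] [[ 543.03688123 -261.91672016   23.        ]]
top cap 0.6 [[557.2 243.2  72. ]]
top cap 0.26 [[721.8  79.1  72. ]]
top stand 0.86 [[500.8  34.    0. ]]
top cup 0.93 [[ 441.1 -190.1   23. ]]
top cup 0.73 [[ 547.3 -260.9   23. ]]
top cup 0.69 [[ 411.9 -297.8   23. ]]
top cup 0.19 [[496.5  25.   23. ]]
side cap 0.98 [[557.3 244.8  72. ]]
side stand 0.73 [[499.1  42.7   0. ]]
side cup 0.94 [[ 544.6 -268.5   23. ]]
side cup 0.9 [[ 439.6 -191.2   23. ]]
side cup 0.64 [[ 409.1 -297.4   23. ]]
```

View pics/c1.png

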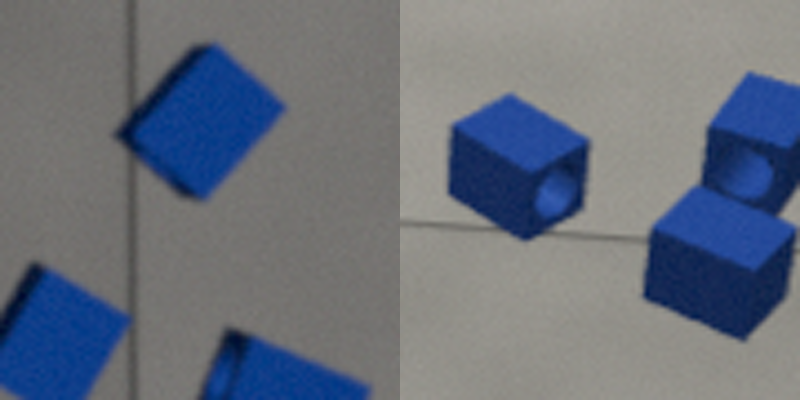

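The crop confirms it. The far block (side (356,203)) shows its hole on its right/near face, at (366,206), and that is along its 60 mm axis. So the cup is at about (543,-259) with its hole axis at yaw about 139°. Cap first. I'll grip it high so the fingertips stay above the stand plate.

```bash
cat >> h.py <<'E'
from scipy.spatial.transform import Rotation as Ro
def down(yaw): # tool y (jaw direction) at this yaw, deg
    c,s=np.cos(np.radians(yaw)),np.sin(np.radians(yaw)); y=np.array([c,s,0]); z=np.array([0,0,-1.]); return np.c_[np.cross(y,z),y,z]
E
python3 - <<'E'
from h import *
best=min((0,180),key=lambda a:(lambda q:999 if q is None else abs(q[5]))(inverse_kinematics([554,245,160],down(a))))
R=down(best); print(best,inverse_kinematics([554,245,160],R))
reach([554,245,170],R); 
print(move_straight([554,245,80],velocity=80,until_force=8), read_position())
grasp(15); print(read_gripper_width()*92, read_contact_force())
move_straight([554,245,150],velocity=80); print(read_gripper_width()*92,read_time())
ims=[]
for n,e in(("top",(135,215)),("side",(260,270))):
    im,d=get_image(n); ims.append(cv2.resize(im[e[1]:e[1]+100,e[0]:e[0]+120],(400,333),interpolation=cv2.INTER_CUBIC))
save("c2.png",np.hstack(ims))
E
```

```text
0 [ 1.66112201e+01  3.12103258e+01  7.95031972e+01 -2.54444375e-14
  6.92864770e+01  1.66112201e+01]
False [554.41052202 245.12009707  80.62881194]
35.521392581952895 [ 0.02130747 -0.28015798 -0.30564895]
35.26018259065123 6.1417
```

View pics/c2.png

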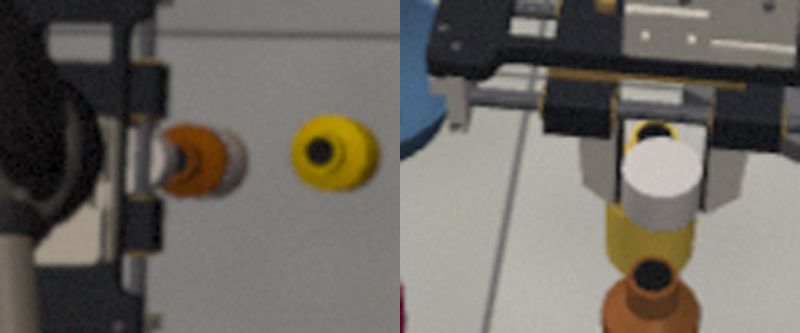

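The cap is held level between the fingertips (crop (662,180)), and the bottle is still standing open. Next I'll take it above the stand, measure its offset from the tool, and place it.

```bash
python3 - <<'E'
from h import *
R=read_eef_rot(); S=np.array([496.3,33.3])
reach([*S,120],down(0)); 
im,d=get_image("side"); p=np.array(read_position()); print(p)
c=[]
r=[x for x in regions_of("side","cap") if x["confidence"]>.4]
for x in r:
    c=cloud("side",d,x["mask"]); print(x["confidence"],x["extent"],np.percentile(c,[3,97],axis=0).round(1))
    t=c[c[:,2]>p[2]+12]
    t=t[t[:,2]<p[2]+25]
    if len(t)>20: print("top",t.mean(0),cv2.minEnclosingCircle(t[:,:2].astype(np.float32)),len(t))
# stand pocket remeasure
save("c3.png",cv2.resize(im[180:340,280:460],(675,600),interpolation=cv2.INTER_CUBIC))
E
```

```text
[497.19630396  34.27532787 120.30102766]
0.92 [368.9, 240.1, 386.3, 263.1] [[480.5  19.6 116.9]
 [511.4  50.9 138.4]]
top [495.71784614  35.3836174  136.5552928 ] ((495.1309814453125, 33.967140197753906), 18.475841522216797) 215
```

View pics/c3.png

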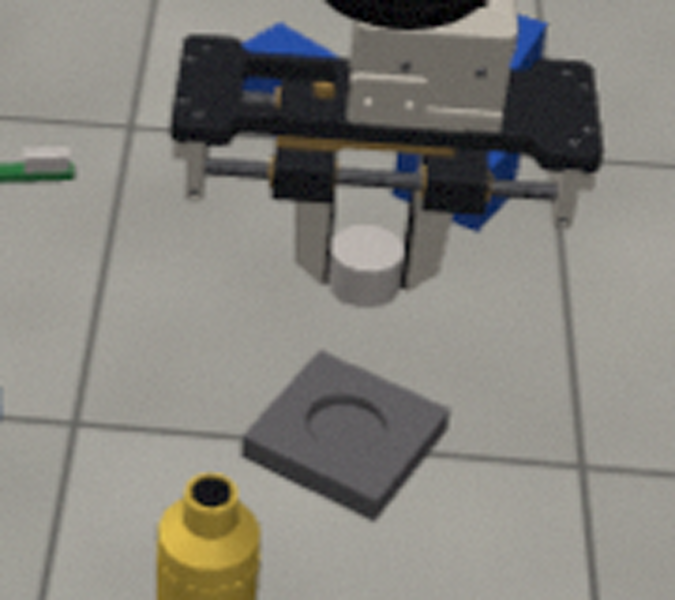

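```bash
python3 - <<'E'
from h import *
c=[496.1,32.2]; R=down(0)
move_straight([*c,45],R,velocity=80); wait(.2); print(read_position())
f=move_straight([*c,16.5],velocity=25,until_force=4); print(f,read_position(),read_contact_force(),read_time())
E
```

```text
[496.37850183  32.18987408  45.42805248]
False [496.21542911  32.18862396  16.65109402] [0.07569054 0.37577673 0.52457053] 9.8167
```

```bash
python3 - <<'E'
from h import *
gripper_open(); wait(.2); print(read_contact_force()); move_straight([496.1,32.2,150],velocity=120)
# plan cup
h0=139.
w=h0-90
for a in (w,w-180):
    q=inverse_kinematics([543,-259,150],down(a)); print(a,q is not None and np.round(q,1))
    hv=np.array([np.cos(np.radians(h0)),np.sin(np.radians(h0)),0]); wv=np.cross(hv,[0,0,1]) # rot about wv by +90 : h->up
    Rt=Ro.from_rotvec(np.pi/2*wv).as_matrix(); print((Rt@hv).round(2))
    for yaw in range(-100,60,20):
        Rf=Ro.from_euler('z',yaw-h0,degrees=True).as_matrix()@Rt@down(a)
        for rr in(400,500,600):
            q=inverse_kinematics([rr*np.cos(np.radians(yaw)),rr*np.sin(np.radians(yaw)),300],Rf)
            if q is not None and abs(q[3])<90: print(" ",yaw,rr,np.round(q,0),Rf[:,2].round(1)); break
reach([520,-180,220],down(w if inverse_kinematics([520,-180,220],down(w)) is not None else w-180))
im,d=get_image("side"); save("c4.png",cv2.resize(im[160:400,280:460],(450,600),interpolation=cv2.INTER_CUBIC))
for x in regions_of("side","cap"):
    c=cloud("side",d,x["mask"]); print("cap",x["confidence"],np.percentile(c,[3,97],axis=0).round(1))
print(read_time(),read_qpos())
E
```

```text
[ 0.11146652  0.64274934 -0.21612679]
49.0 [-32.8  31.3  81.   -0.   67.7 -81.8]
[-0.  0.  1.]
-131.0 [-32.8  31.3  81.   -0.   67.7  98.2]
[-0.  0.  1.]
cap 0.79 [[478.7  16.4  13.5]
 [509.4  49.3  34.4]]
13.5417 [-2.69926001e+01  2.25658649e+01  8.39877754e+01  1.17110686e-02
  7.35049218e+01 -7.60249943e+01]
```

View pics/c4.png

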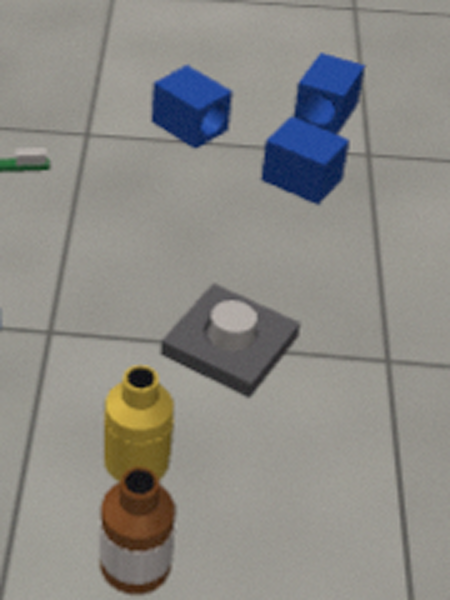

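The cap sits upright in the pocket: crop (233,318), top at about z 33, expected 32. The bottle is still standing. Next I'll search reachable orientations for the final hold, including tilted grasps.

```bash
python3 - <<'E'
from h import *
h0=139.; w=h0-90
hv=np.array([np.cos(np.radians(h0)),np.sin(np.radians(h0)),0]); wv=np.cross(hv,[0,0,1])
Rt=Ro.from_rotvec(np.pi/2*wv).as_matrix()
for t in(0,15,30,45):
  for a in(w,w-180):
    Rg=Ro.from_rotvec(-np.radians(t)*wv).as_matrix()@down(a)
    P=np.array([543.,-259,24])+19*Rg[:,2]
    qg=inverse_kinematics(P,Rg); qp=inverse_kinematics(P-120*Rg[:,2],Rg)
    out=[]
    for b in range(-140,61,20):
      for dy in(0,-30,30,-60,60,-90,90,180):
        Rf=Ro.from_euler('z',b+dy-h0,degrees=True).as_matrix()@Rt@Rg
        for rr in(300,400,500,600,700):
          for z in(260,350):
            q=inverse_kinematics([rr*np.cos(np.radians(b)),rr*np.sin(np.radians(b)),z],Rf)
            if q is not None: out.append((np.abs(np.array(q)-read_qpos()).max(),b,dy,rr,z,np.round(q)))
    out.sort(key=lambda o:o[0])
    print(t,a,"zg",Rg[:,2].round(2),"grasp",None if qg is None else np.round(qg),qp is not None,len(out),out[:2])
E
```

```text
0 49.0 zg [ 0.  0. -1.] grasp [-33.  41.  88.  -0.  50. -82.] True 400 [(np.float64(37.460217868566275), 20, 90, 300, 260, array([-37.,  38., 117.,  36., 111., -75.])), (np.float64(37.460217868566275), 60, 90, 300, 260, array([  3.,  38., 117.,  36., 111., -75.]))]
0 -131.0 zg [ 0.  0. -1.] grasp [-33.  41.  88.  -0.  50.  98.] True 400 [(np.float64(145.21737403100386), -40, -90, 300, 260, array([ -3.,  38., 117., -56., 105.,  69.])), (np.float64(145.21737403100386), -20, -90, 300, 260, array([ 17.,  38., 117., -56., 105.,  69.]))]Traceback (most recent call last):
  File "<stdin>", line 16, in <module>
ValueError: time passes only in moves, steps and waits
```

```bash
python3 - <<'E'
from h import *
h0=139.; w=h0-90; q0=np.array(read_qpos())
hv=np.array([np.cos(np.radians(h0)),np.sin(np.radians(h0)),0]); wv=np.cross(hv,[0,0,1])
Rt=Ro.from_rotvec(np.pi/2*wv).as_matrix()
for t in(0,15,30,45):
  for a in(w,w-180):
    Rg=Ro.from_rotvec(-np.radians(t)*wv).as_matrix()@down(a)
    P=np.array([543.,-259,24])+19*Rg[:,2]
    qg=inverse_kinematics(P,Rg); qp=inverse_kinematics(P-120*Rg[:,2],Rg)
    out=[]
    for dy in(0,-30,30,-60,60,-90,90,180):
        Rf=Ro.from_euler('z',-30+dy-h0,degrees=True).as_matrix()@Rt@Rg
        for rr in(400,500,600,700):
          for z in(280,350,420):
            q=inverse_kinematics([rr*np.cos(np.radians(-30)),rr*np.sin(np.radians(-30)),z],Rf)
            if q is not None and qg is not None: out.append((round(np.abs(np.array(q)-qg).max()),dy,rr,z,np.round(q).tolist()))
    out.sort(key=lambda o:o[0])
    print(t,a,"grasp",None if qg is None else np.round(qg).tolist(),None if qp is None else np.round(qp).tolist(),len(out)); [print("   ",o) for o in out[:3]+[o for o in out if o[1]==0][:2]]
E
```

```text
0 49.0 grasp [-33.0, 41.0, 88.0, -0.0, 50.0, -82.0] [-33.0, 33.0, 83.0, -0.0, 65.0, -82.0] 54
    (61, 60, 400, 280, [-91.0, 32.0, 127.0, 61.0, 100.0, -72.0])
    (63, 60, 400, 350, [-91.0, 22.0, 125.0, 63.0, 106.0, -61.0])
    (65, 90, 400, 280, [-77.0, 39.0, 105.0, 49.0, 115.0, -64.0])
    (101, 0, 400, 420, [-99.0, -34.0, 153.0, 101.0, 72.0, -31.0])
    (147, 0, 500, 420, [-55.0, -7.0, 143.0, 147.0, 51.0, -68.0])
0 -131.0 grasp [-33.0, 41.0, 88.0, -0.0, 50.0, 98.0] [-33.0, 33.0, 83.0, -0.0, 65.0, 98.0] 54
    (61, 60, 400, 280, [-91.0, 32.0, 127.0, 61.0, 100.0, 108.0])
    (63, 60, 400, 350, [-91.0, 22.0, 125.0, 63.0, 106.0, 119.0])
    (65, 90, 400, 280, [-77.0, 39.0, 105.0, 49.0, 115.0, 116.0])
    (101, 0, 400, 420, [-99.0, -34.0, 153.0, 101.0, 72.0, 149.0])
    (147, 0, 500, 420, [-55.0, -7.0, 143.0, 147.0, 51.0, 112.0])
15 49.0 grasp [-32.0, 37.0, 101.0, -5.0, 27.0, -76.0] [-31.0, 24.0, 101.0, -4.0, 40.0, -77.0] 50
    (67, 60, 400, 280, [-89.0, 20.0, 125.0, 58.0, 94.0, -60.0])
    (72, 60, 500, 280, [-78.0, 25.0, 114.0, 67.0, 90.0, -51.0])
    (73, 60, 500, 350, [-78.0, 18.0
[... 774 characters left out ...]
, 52.0, -5.0])
    (147, 30, 600, 280, [-56.0, 11.0, 106.0, 53.0, 48.0, 2.0])
    (148, 30, 400, 280, [-78.0, -11.0, 128.0, 51.0, 63.0, -12.0])
    (161, 0, 400, 280, [-56.0, -20.0, 133.0, 38.0, 30.0, 37.0])
    (166, 0, 500, 280, [-46.0, -5.0, 124.0, 33.0, 21.0, 47.0])
45 -131.0 grasp [-28.0, 40.0, 123.0, 199.0, 28.0, -98.0] [-25.0, 24.0, 132.0, 210.0, 23.0, -107.0] 88
    (147, 30, 600, 280, [-56.0, 11.0, 106.0, 53.0, 48.0, -178.0])
    (150, 30, 700, 280, [-51.0, 21.0, 92.0, 49.0, 47.0, -169.0])
    (152, 30, 500, 350, [-64.0, -4.0, 110.0, 47.0, 60.0, -174.0])
    (161, 0, 400, 280, [-56.0, -20.0, 133.0, 38.0, 30.0, -143.0])
    (166, 0, 500, 280, [-46.0, -5.0, 124.0, 33.0, 21.0, -133.0])
```

```bash
python3 - <<'E'
from h import *
h0=139.; R=down(49); c=[543.2,-259]
reach([*c,150],R); move_straight([*c,55],velocity=120,until_force=8); wait(.1)
print(move_straight([*c,5.5],velocity=50,until_force=8),read_position(),read_contact_force())
grasp(30); print(read_gripper_width()*92,read_contact_force())
move_straight([*c,200],velocity=120); print(read_gripper_width()*92,read_contact_force(),read_time())
hv=np.array([np.cos(np.radians(h0)),np.sin(np.radians(h0)),0]); wv=np.cross(hv,[0,0,1])
Rf=Ro.from_euler('z',60-h0,degrees=True).as_matrix()@Ro.from_rotvec(np.pi/2*wv).as_matrix()@R
np.save("Rf.npy",Rf)
P=[346,-200,350]; print(inverse_kinematics(P,Rf))
ims=[]
im,d=get_image("side"); save("c5.png",cv2.resize(im[60:260,240:480],(720,600),interpolation=cv2.INTER_CUBIC))
E
```

```text
False [ 543.43816007 -259.18012569    5.84332151] [ 0.08615406  0.18458045 -0.63355542]
46.22878259982506 [0.41648936 0.20394473 0.1741627 ]
45.73757191836331 [ 0.25264993  0.1522048  -1.45260671] 18.7917
[-77.13482158  32.1858156  102.81699327  52.69611959 121.21514456
 -55.77611634]
```

View pics/c5.png

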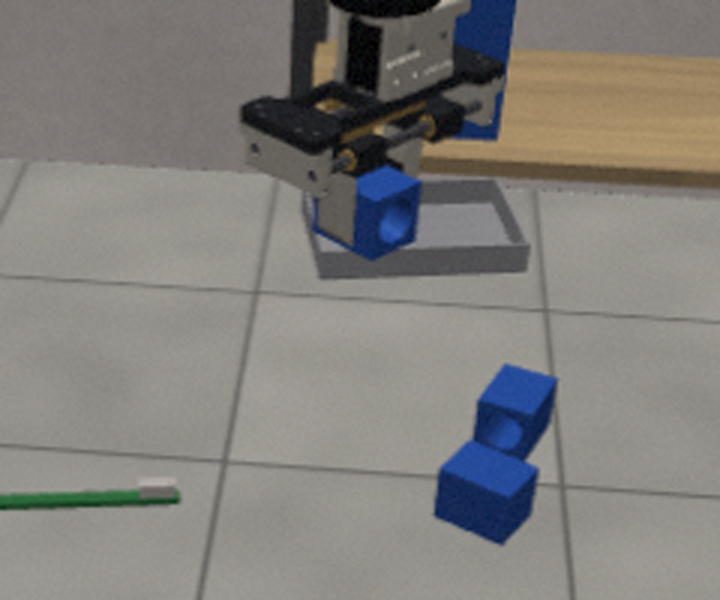

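The cup is held level with its hole towards the robot (crop (395,222)), as expected. Now I'll turn it.

```bash
python3 - <<'E'
from h import *
move_straight([543.2,-259,260],velocity=120)
Rf=np.load("Rf.npy"); reach([346,-200,350],Rf); wait(.4)
p=np.array(read_position()); R=np.array(read_eef_rot()); print(p,np.degrees(np.arccos(np.clip((np.trace(R.T@Rf)-1)/2,-1,1))),read_gripper_width()*92,read_time(),read_contact_force())
g=p-19*R[:,2]
out=[]
for n in("top","side"):
    im,d=get_image(n); u,v=proj(n,g)[0].round().astype(int); print(n,u,v)
    u0=int(np.clip(u-60,0,520)); v0=int(np.clip(v-75,0,330)); out.append(cv2.resize(im[v0:v0+150,u0:u0+120],(400,500),interpolation=cv2.INTER_CUBIC))
    b=im.astype(int); m=(b[...,2]>b[...,0]+45); c=cloud(n,d,m); c=c[np.linalg.norm(c-g,axis=1)<55]
    print(n,len(c),np.percentile(c,[2,98],axis=0).round(1).tolist())
    t=c[c[:,2]>g[2]+24]
    if len(t)>30:
        A=np.c_[t[:,:2]-g[:2],np.ones(len(t))]; k=np.linalg.lstsq(A,t[:,2],rcond=None)[0]; print("top plane slopes deg",np.degrees(np.arctan(k[:2])),k[2]-g[2],len(t))
save("c6.png",np.hstack(out))
E
```

```text
[ 346.39908618 -199.37058387  350.0080848 ] 0.13585982195263202 45.920660083795255 20.7917 [-0.1587922   1.17418411 -2.07475056]
top 461 423
top 1382 [[313.2, -239.9, 332.8], [367.3, -186.2, 380.5]]
top plane slopes deg [-0.32411746  0.07647266] 28.36905958009828 887
side 475 81
side 1094 [[311.7, -234.1, 322.5], [366.0, -183.5, 379.8]]
top plane slopes deg [-0.59338711 -0.76656372] 27.887858719100393 277
```

View pics/c6.png

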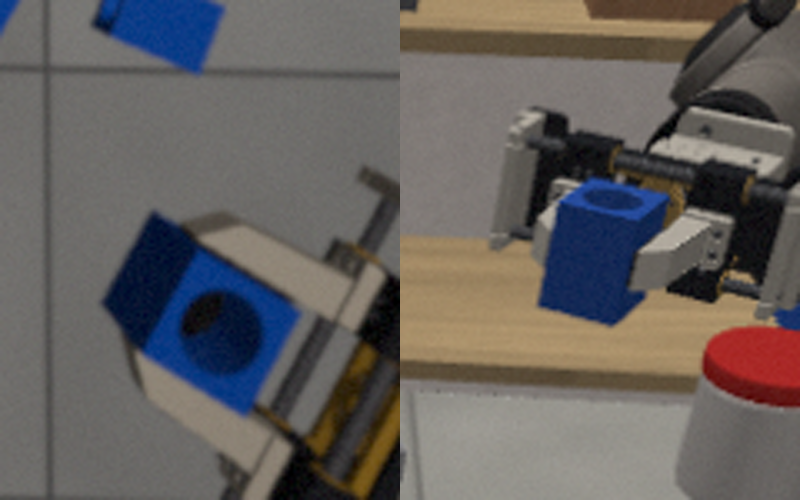

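The hole faces up and the cup is level within about 1° (top crop (222,330), side crop (612,198)). It is held about 29 cm clear of the table, so I'm handing in.

```bash
python3 - <<'E'
from h import *
im,d=get_image("side")
for t in("cap","bottle"):
    for x in regions_of("side",t): 
        c=cloud("side",d,x["mask"]); print(t,round(x["confidence"],2),np.percentile(c,[3,97],axis=0).round().tolist())
print(read_gripper_width()*92,read_time()); hand_in()
E
```

```text
cap 0.87 [[479.0, 18.0, 14.0], [510.0, 49.0, 34.0]]
bottle 0.86 [[538.0, 148.0, 10.0], [581.0, 180.0, 90.0]]
bottle 0.8 [[532.0, 235.0, 7.0], [574.0, 268.0, 90.0]]
46.16713022469515 21.0417
the job is handed in; nothing more can be done
```

I finished the job and handed it in at about 21 s; `hand_in()` gives no verdict, so what follows is from my own checks.

- **Cap:** it stands top side up in the stand's pocket, with its top measured at about 33–34 mm (32 mm expected).
- **Bottle:** the amber bottle is still standing within a few mm of where it started, and now open.
- **Dosing cup:** I took the block farthest from the base, about 600 mm away, and the side camera showed its hole facing the robot. I turned it hole-up and it is still in the gripper, about 29 cm clear of the table. The top face measured level within 0.3° from the top camera and under 1° from the side camera. The grip width was steady at 46 mm.

I never reached for the bowl, nail-varnish bottle or toothbrush, but I did not re-measure them at the end. No check failed. The two cameras differed by up to about 2 mm, as the calibration allows.

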